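# Let a spring winch run back at its pawl

### The job

Two small spring winches stand wound up on the bench, each held by the pawl on its toothed wheel. On the one with the wide drum, lift the pawl clear by its grip bar, keep it up until the drum has turned all the way back and stands still, then drop the pawl back between the teeth. Leave the other winch, with the narrow drum, locked and its pawl down.

Things in the scene. Friction and masses are not known exactly. Their poses are not given: they have to be found in the camera images.
- wide_handle (a point): Middle of the grip bar (black, 52 long, 12 wide, 18 mm high) at the free end of the wide winch's pawl; 131 mm above the table with the pawl down, free space under and beside it. x: along the bar, away from the robot; y: across it; z: up. The pivot lies 160 mm along +x and 9 mm below; the pawl swings up about y there: the bar climbs 24 mm by 0.15 rad, 48 mm by 0.30 rad.
- wide_pawl (a joint): Angle (rad) of the wide winch's pawl, a dark steel arm over the top of the toothed wheel: 0 down between the teeth, growing as the bar is raised, at most 0.60. The nose is clear of the teeth above 0.15; 0.25 to 0.40 is a good height. It weighs about 80 g, takes under 3 N to raise and falls shut by itself when let go.
- wide_drum (a joint): Angle (rad) of the wide drum: 0 fully run back at its stop, more when wound; starts at 1.7 to 5.3. Aluminium, 62 mm between 74 mm flanges, empty; its one dark rib faces level to the front at 0. With the pawl clear a damped spring turns it back by itself at 0.7 to 1.6 rad/s (2 to 6 s in all). A pawl let down early catches the next of ten teeth (every 0.63 rad).
- wide_winch: The winch to release, fixed to the table: grey base 150 x 110 mm, drum 62 mm wide, nothing higher than 145 mm. Origin: on the table under the axle, mid-width; x away from the robot, z up. With the pawl down its grip bar's middle lies 95 mm toward -x, 25 mm toward -y, 131 mm up.
- narrow_winch: The other winch, to be left alone: same frame, wheel, pawl and grip bar, but a drum only 20 mm wide on a base 150 x 68 mm. Origin and axes as for the wide one. Its grip bar's middle lies 95 mm toward -x, 4 mm toward -y, 131 mm up.
- narrow_pawl (a joint): Angle (rad) of the narrow winch's pawl: 0 down between the teeth, growing as it is raised; it must stay down.

How it is judged (in metres and radians):
On the way, in this order (a step that is already met when the one before it is completed fails the run):
1. the wide winch's pawl is lifted clear of the teeth (value of joint wide_pawl above 0.14 rad), for 0.2 s.
2. with the pawl still up, the wide drum has turned all the way back (value of joint wide_drum below 0.1 rad and value of joint wide_pawl above 0.1 rad), for 0.1 s.
At the end, for the whole second after the job is handed in: The wide drum is fully run back (within 0.1 rad of its stop), its pawl is down between the teeth (within 0.05 rad), and the narrow winch's pawl is down (within 0.05 rad) (value of joint wide_drum below 0.1 rad and value of joint each of wide_pawl, narrow_pawl below 0.05 rad); the robot touches nothing.
It fails at once if the narrow winch's pawl is lifted off its wheel (value of joint narrow_pawl above 0.1 rad).
It also fails if it takes over 48 s, if anything falls off the work surface, if the arm or the gripper's body presses on something with over 40 N, if the wrist force passes 120 N, or if a joint passes its speed limit or range.

### The arm

A 7-joint arm with a two-finger parallel gripper is mounted at the origin on the work surface; the furniture and walls round the work are solid. World frame = base frame: x ahead of the robot, y to its left, z up, the work surface at z = 0. Lengths are in mm, angles in degrees, forces in N, time in s.
With the tool pointing down it reaches from about 425 to 950 mm from the base axis. Payload 16.7 kg.
Tool frame: the origin (TCP) lies at the very end of the fingers, on their centre line; the grasp point (between the pads) lies 19 mm behind it (ctrl.grip_point_offset is the distance from the TCP to the grasp point, in mm); x points along the fingers, z is the direction in which the jaws open and shut, and the axes are right-handed (so a half turn about x gives the same grasp; the last joint's range is limited). The gripper opens to 94 mm and grips with 3 to 60 N. Pads are 16 mm wide; open, the fingers measure 119 mm over their backs; the gripper's body (75 mm by 177 mm) begins 78 mm behind the grasp point.
Start: joints at [67.351, 24.414, 4.234, 92.017, -1.954, 63.644, -3.845], TCP at [164.221, -654.678, 168.967] pointing down, gripper open.
Joint ranges: [-163.25, 163.25], [-28.42, 122.38], [-70.27, 78.77], [12.13, 141.07], [-58.53, 238.53], [9.26, 117.41], [-156.51, 156.51]. Speed limits (degrees/s): [108.29, 108.29, 136.94, 136.94, 172.46, 172.46, 172.46].

### API

Orientations are given as [roll, pitch, yaw] about the fixed x, y, z axes, in that order (R = Rz(yaw) Ry(pitch) Rx(roll)).
In Python, from station import ctrl, imaging gives the robot as it stands.
- The arm moves only by the shell command python3 -m crank 'ROWS' [FORCE]. ROWS is a JSON object of lists of equal length, an entry for each row: "slide": the shift along the tool's x, y, z in units of 25 mm (1.0 is 25 mm), a list of three; "turn": the turn about the tool's x in units of 5 degrees (1.0 is 5 degrees); "fingers": the gripper command: -1 is fully open, 1 is shut, values between are in proportion. In form: {"slide": [[tx, ty, tz], ...], "turn": [turn, ...], "fingers": [fingers, ...]}. A call has 1 to 8 rows; each row shifts and turns the commanded pose from where the row before left it, along the tool's axes as they then stand; what a row does not reach is not made up. A row lasts 1/8 s, in which the tool goes at most 62.5 mm and 10.7 degrees, less where a joint would pass 70% of its speed; a pose out of reach is approached as far as the arm can. A call is refused whole if a number of a shift passes 1 or a number of a turn 1, either way. A call with a gripper value outside its range is refused whole. The fingers move at their own pace and stop on an object; FORCE is the grip in N (left out, the last holds). Time passes only in rows, so rows that do not move let the fingers close. It gives the time, the measured TCP pose, the force and the opening at its end, in the units of the state.
- ctrl.state(): the state, without advancing time (a new reading comes with each control period).
- imaging.capture(name): name is "scene" or "top" or "wrist"; returns a dict with "frame" (384x512x3 uint8, red, green, blue), "range_z" (384x512 float32, mm along the optical axis (not along the pixel's ray), 0 where there is no reading), "K" (3x3 intrinsics, pixels), "R" (3x3) and "t" (3): a world point X has camera coordinates R X + t; the wrist camera has in their place "mount" (4x4, takes a point from camera to tool coordinates, whose origin is the TCP and whose axes are the tool frame's). Camera axes: x right, y down, z forward; pixel columns grow to the right and rows downward; lengths in mm; the calibration is good to about 2 mm. A picture is of the moment at which its call begins: read the wrist's pose just before it.
- ctrl.job_done(): hands the job in, once; it reports no verdict.
Trained networks look in a picture, given as the dict that the camera call returned (one of the last four; its "shot" number tells which), for a name from the list of things; names that differ only in an ending like _2 or _b are one class to them, and where a whole thing is asked for, a point or a joint stands for the part that bears it (a point fixed in the world has none). Each returns a list of dicts, best first, with "confidence" (0 to 1); they miss things now and then, are a little off and sometimes report something else, mostly with a low value. They report only what shows in the picture. A call takes as long as a camera call.
- imaging.silhouettes(picture, target): "mask" (384x512 bool, what is visible of it) and "uv" ([column, row] in pixels, amid what is visible of it).
The state is a dict: "t": time; "q": joint angles; "dq": joint speeds; "joint_torque": joint torques, N m; "tool_pos": TCP position; "orientation": TCP orientation; "force": force on the tool from outside, world axes, zero at the start; "moment": the same for the moment, N m; "gripper_width": finger opening in mm.
Only numpy, scipy, OpenCV 4.12 (cv2) and the standard library are available. Lean on these libraries where they do the work, as an engineer would, in place of code of your own. Each camera call takes 0.05 s, during which the arm holds its last target.

## Working session

There is one attempt and no reset: what is moved stays moved. The work goes in short steps, Python scripts to look and compute and a shell command to move; the robot and the scene stay as the last step left them, time stands still between calls to the robot, and variables do not carry over. Pictures are saved under pics/ and viewed, and the job is handed in when it is done.

```bash
mkdir -p pics; cat > h.py <<'E'
import numpy as np, cv2
from station import ctrl, imaging
def save(n,p,s=1.5):
    cv2.imwrite('pics/'+n+'.png', cv2.resize(p['frame'][:,:,::-1],None,fx=s,fy=s))
def world(p,u,v,z):
    c=np.linalg.inv(p['K'])@np.array([u,v,1.])*z
    return p['R'].T@(c-p['t'])
def mpts(p,m):
    v,u=np.nonzero(m&(p['range_z']>0)); z=p['range_z'][v,u]
    c=np.linalg.inv(p['K'])@np.vstack([u*z,v*z,z])
    return (p['R'].T@(c-p['t'][:,None])).T
E
python3 - <<'E'
from h import *
s=ctrl.state(); print({k:np.round(v,2) for k,v in s.items()})
for n in ['scene','top']:
    p=imaging.capture(n); save(n+'1',p)
    for t in ['wide_winch','narrow_winch','wide_handle','wide_pawl']:
        for d in imaging.silhouettes(p,t)[:2]:
            w=mpts(p,d['mask'])
            print(n,t,round(d['confidence'],2),d['uv'],d['mask'].sum(),np.round(np.median(w,0)),np.round(np.percentile(w,2,axis=0)),np.round(np.percentile(w,98,axis=0)))
E
```

```text
{'t': np.float64(0.0), 'q': array([67.35, 24.45,  4.23, 92.05, -1.95, 63.64, -3.84]), 'dq': array([-0.11, -0.02, -0.05, -0.05,  0.  ,  0.03,  0.03]), 'joint_torque': array([-0.000e+00, -9.358e+01,  3.670e+00, -4.542e+01, -5.000e-02,
        2.000e-02, -0.000e+00]), 'tool_pos': array([ 164.09, -654.23,  168.26]), 'orientation': array([-175.18,   89.92,  108.9 ]), 'force': array([-0.74, -0.05, -0.85]), 'moment': array([-0.01,  0.03, -0.03]), 'gripper_width': np.float64(93.99)}
scene wide_winch 0.92 [230.9, 162.6] 3207 [583.  89.  66.] [492.  62.   3.] [665. 167. 137.]
scene narrow_winch 0.63 [293.8, 266.5] 3556 [ 570. -214.   69.] [ 472. -241.    1.] [ 649. -173.  138.]
scene narrow_winch 0.3 [276.0, 251.6] 745 [ 542. -206.  133.] [ 459. -220.   -3.] [ 644. -122.  140.]
scene wide_handle 0.86 [210.9, 149.9] 415 [540.  91. 132.] [477.  84.  -2.] [653. 202. 139.]
scene wide_pawl 0.71 [214.8, 150.8] 452 [546.  91. 132.] [475.  84. 118.] [651. 100. 139.]
top wide_winch 0.71 [175.9, 186.0] 4033 [585. 103.  67.] [492.  64.   6.] [674. 168. 141.]
top narrow_winch 0.74 [165.9, 185.7] 1113 [589. 130.  98.] [560.  87.  60.] [626. 166. 113.]
top narrow_winch 0.67 [331.5, 191.4] 2677 [ 569. -199.   91.] [ 471. -240.    1.] [ 661. -168.  141.]
top wide_handle 0.97 [182.0, 197.8] 587 [560.  93. 138.] [475.  85.  63.] [661. 103. 143.]
top wide_pawl 0.96 [182.0, 196.8] 556 [554.  93. 138.] [475.  86. 126.] [659. 103. 144.]
```

View pics/scene1.png

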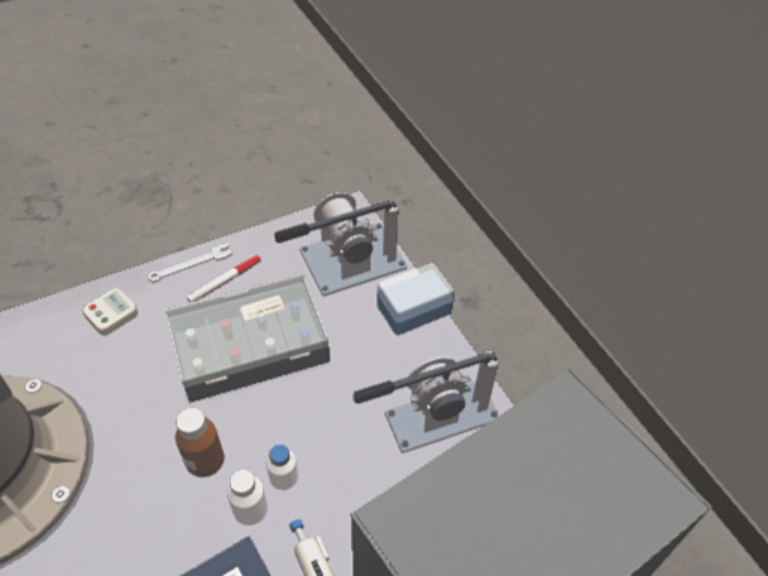

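View pics/top1.png

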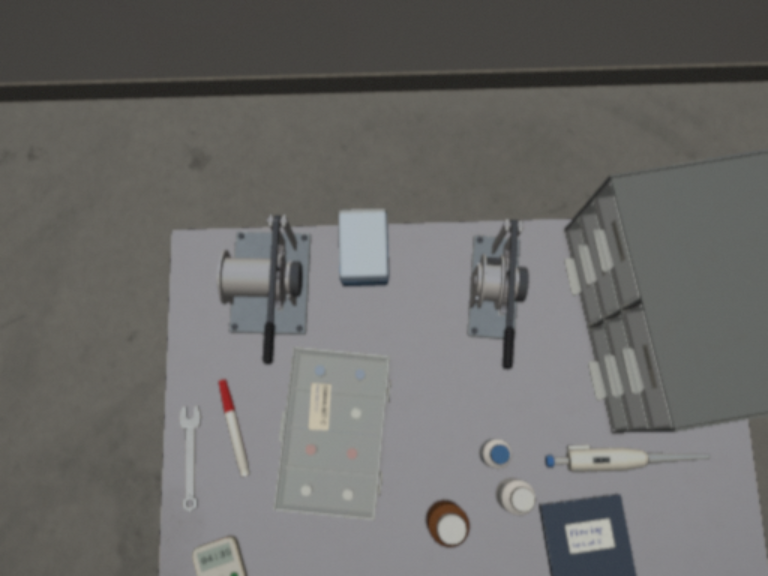

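```bash
python3 - <<'E'
from h import *
p=imaging.capture('top')
d=imaging.silhouettes(p,'wide_handle')[0]
w=mpts(p,d['mask']); w=w[(w[:,2]>125)]
for a in range(465,680,10):
    q=w[(w[:,0]>=a)&(w[:,0]<a+10)]
    if len(q): print(a,len(q),np.round([q[:,1].min(),q[:,1].mean(),q[:,1].max(),np.median(q[:,2])],1))
print(w[:,0].min())
q=mpts(p,np.ones((384,512),bool)); q=q[(q[:,2]>20)]
print(np.percentile(q,[0,100],axis=0))
s=ctrl.state()
from scipy.spatial.transform import Rotation as R
print(np.round(R.from_euler('xyz',s['orientation'],degrees=True).as_matrix(),3))
E
```

```text
465 8 [ 94.   97.9 100.5 137.7]
475 42 [ 92.4  97.5 103.3 140.1]
485 35 [ 92.1  97.4 103.3 140.9]
495 33 [ 92.   96.5 103.3 140.8]
505 27 [ 90.8  95.4  99.7 141.1]
515 27 [ 90.8  94.9  99.7 140.2]
525 24 [ 91.6  95.   98.7 136.9]
535 29 [ 91.   94.9  98.6 136.9]
545 22 [ 90.9  94.3  98.5 136.9]
555 24 [ 89.9  93.3  97.2 136.9]
565 25 [ 89.2  92.9  97.  137.5]
575 16 [ 89.5  92.7  95.2 137.1]
585 18 [ 88.1  91.1  94.8 137.6]
595 26 [ 87.7  91.3  95.5 137.2]
605 23 [ 87.7  90.8  95.9 137.4]
615 22 [ 86.6  90.4  93.5 136.9]
625 26 [ 86.1  89.7  93.6 137.4]
635 22 [ 85.6  89.1  93.7 137.5]
645 20 [ 85.3  87.8  91.6 137.5]
655 9 [ 86.2  88.4  90.7 134.3]
472.4726423496417
[[ 210.2763537  -502.74876365   20.00052079]
 [ 700.19795142  212.03671923  221.53828032]]
[[ 0.     0.97   0.243]
 [ 0.     0.243 -0.97 ]
 [-1.     0.    -0.   ]]
```

The wide drum is the left winch (top view, drum around px (245,275), bar end around (268,345)). The narrow one is on the right, around (495,280), beside the cabinet. The bar measures x 472–524, y≈97 and top 140, which agrees with the 52 mm length and 131 mm centre height. It is yawed about -3.4°. I'll check obstacle heights along the path before moving.

```bash
python3 - <<'E'
from h import *
for n in ['scene','top']:
    p=imaging.capture(n); q=mpts(p,np.ones((384,512),bool))
    for lo,hi in [(-1000,-700),(-700,-500),(-500,-250),(-250,0),(0,250)]:
        s=q[(q[:,1]>lo)&(q[:,1]<hi)&(q[:,2]>30)&(q[:,0]>200)]
        if len(s): print(n,lo,np.round(np.percentile(s,[0.5,99.5],axis=0)))
E
python3 -m crank '{"slide":[[-1,0,0],[-1,0,0],[-1,0,0],[-1,0,0],[-1,0,0],[-1,0,0],[-1,0,0],[0,0,0]],"turn":[0,0,0,0,1,1,1,0.5],"fingers":[-1,-1,-1,-1,-1,-1,-1,-1]}'
```

```text
scene -700 [[ 534. -527.   56.]
 [ 698. -500.  216.]]
scene -500 [[ 376. -499.   83.]
 [ 690. -323.  216.]]
scene -250 [[ 2.480e+02 -2.380e+02  3.100e+01]
 [ 1.322e+03 -1.000e+00  1.450e+02]]
scene 0 [[2.890e+02 1.000e+00 3.200e+01]
 [1.324e+03 2.460e+02 2.880e+02]]
top -700 [[ 679. -503.  212.]
 [ 700. -500.  217.]]
top -500 [[ 342. -493.   31.]
 [ 690. -310.  219.]]
top -250 [[ 252. -232.   33.]
 [ 691.   -0.  142.]]
top 0 [[288.   0.  42.]
 [681. 166. 142.]]
t: 1.7
tool_pos: [164.4, -655.4, 346.2]
orientation: [23.3, 89.8, -70.2]
force: [1.0, 0.0, -1.0]
gripper_width: 94.1
```

```bash
python3 -m crank '{"slide":[[0,1,-1],[0,1,-1],[0,1,-1],[0,1,-1],[0,1,-1],[0,1,-1],[0,1,-1],[0,1,-1]],"turn":[0,0,0,0,0,0,0,0],"fingers":[-1,-1,-1,-1,-1,-1,-1,-1]}'
python3 -m crank '{"slide":[[0,0.4,-1],[0,0.4,-1],[0,0.4,-1],[0,0.4,-1],[0,0.4,-1],[0,0.4,-1],[0,0.4,-1],[0,0.4,-1]],"turn":[0,0,0,0,0,0,0,0],"fingers":[-1,-1,-1,-1,-1,-1,-1,-1]}'
python3 -m crank '{"slide":[[0,0,-1],[0,0,-1],[0,0,-1],[0,0,-1],[0,0,-1],[0,0,-1],[0,0,-1],[0,0,-1]],"turn":[0,0,0,0,0,0,0,0],"fingers":[-1,-1,-1,-1,-1,-1,-1,-1]}'
```

```text
t: 2.7
tool_pos: [376.5, -466.1, 344.1]
orientation: [57.3, 90.0, -36.1]
force: [0.2, -0.4, -0.1]
gripper_width: 94.0
t: 3.7
tool_pos: [467.9, -271.3, 344.1]
orientation: [70.1, 90.0, -23.3]
force: [0.2, 0.1, -0.8]
gripper_width: 94.0
t: 4.7
tool_pos: [479.4, -71.7, 344.2]
orientation: [70.5, 90.0, -22.9]
force: [-0.1, 0.6, -0.6]
gripper_width: 93.9
```

```bash
python3 -m crank '{"slide":[[0,0.25,-1],[0,0,-1],[0,0,-1],[0,0,-1],[0,0,-1],[0.8,0,-1],[1,0,-0.8],[1,0,0]],"turn":[0,0,0,0,0,0,0,0],"fingers":[-1,-1,-1,-1,-1,-1,-1,-1]}'
python3 -m crank '{"slide":[[0,0,0],[0,0,0]],"turn":[0,0],"fingers":[-1,-1]}'
python3 - <<'E'
from h import *
from scipy.spatial.transform import Rotation as R
s=ctrl.state(); p=imaging.capture('wrist'); save('wrist1',p)
M=R.from_euler('xyz',s['orientation'],degrees=True).as_matrix()
print(s['tool_pos'],np.round(M,3))
for d in imaging.silhouettes(p,'wide_handle')[:2]:
    v,u=np.nonzero(d['mask']&(p['range_z']>0)); z=p['range_z'][v,u]
    c=np.linalg.inv(p['K'])@np.vstack([u*z,v*z,z])
    t=p['mount'][:3,:3]@c+p['mount'][:3,3:]
    w=(M@t).T+s['tool_pos']
    print(d['confidence'],d['uv'],len(w)); w=w[w[:,2]>122]
    for a in range(465,600,10):
        q=w[(w[:,0]>=a)&(w[:,0]<a+10)]
        if len(q): print(a,len(q),np.round([q[:,0].min(),q[:,1].min(),q[:,1].max(),np.median(q[:,2])],1))
E
```

```text
t: 5.7
tool_pos: [495.8, 98.5, 273.5]
orientation: [134.7, 90.0, 41.4]
force: [0.7, 0.1, -0.3]
gripper_width: 93.6
t: 5.95
tool_pos: [496.3, 96.8, 275.1]
orientation: [105.0, 89.9, 11.5]
force: [0.6, 1.0, -0.0]
gripper_width: 93.8
[496.31571151  96.75607011 275.05891155] [[ 0.001  0.998 -0.06 ]
 [ 0.    -0.06  -0.998]
 [-1.     0.001 -0.   ]]
0.97 [255.6, 111.2] 1720
465 27 [471.9  93.  102.5 139.8]
475 100 [475.2  92.3 103.4 140. ]
485 104 [485.1  91.8 102.8 140. ]
495 89 [495.1  91.6 101.1 140.3]
505 97 [505.   90.7 101.2 140.1]
515 99 [515.1  90.2 100.9 139.2]
525 67 [525.1  91.6  98.7 136.3]
535 79 [535.3  91.   98.6 136.4]
545 78 [545.4  90.4  98.  136.4]
555 82 [555.3  89.8  97.4 136.4]
565 85 [565.   89.2  96.7 136.5]
575 83 [575.4  88.7  96.1 136.5]
585 84 [585.1  88.1  95.5 136.4]
595 88 [595.1  87.5  94.9 136.5]
```

View pics/wrist1.png

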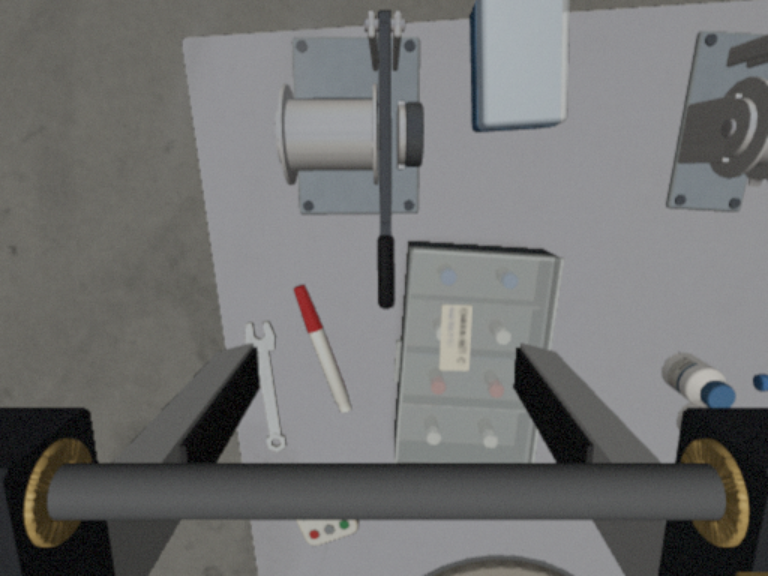

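The bar, at px (386,270), lies centred between the fingers and aligned with them. The wrist measurement agrees with the top view to within 1 mm. I'll descend to TCP z≈112.

```bash
python3 -m crank '{"slide":[[1,0,0],[1,0,0],[1,0,0],[1,0,0],[1,0,0],[1,0,0],[0.5,0,0],[0,0,0]],"turn":[0,0,0,0,0,0,0,0],"fingers":[-1,-1,-1,-1,-1,-1,-1,-1]}'
python3 -m crank '{"slide":[[0,0,0],[0,0,0],[0,0,0],[0,0,0],[0,0,0],[0,0,0],[0,0,0],[0,0,0]],"turn":[0,0,0,0,0,0,0,0],"fingers":[1,1,1,1,1,1,1,1]}' 12
```

```text
t: 7.05
tool_pos: [495.9, 96.8, 111.5]
orientation: [-92.5, 90.0, 174.1]
force: [0.0, 0.2, -0.4]
gripper_width: 94.0
t: 8.05
tool_pos: [495.9, 96.9, 111.5]
orientation: [-136.4, 90.0, 130.1]
force: [0.4, 0.1, -0.3]
gripper_width: 17.2
```

```bash
python3 -m crank '{"slide":[[0,0,0],[0,0,0],[0,0,0]],"turn":[0,0,0],"fingers":[1,1,1]}' 12
```

```text
t: 8.43
tool_pos: [495.9, 96.9, 111.5]
orientation: [-161.6, 90.0, 104.9]
force: [0.3, -0.3, -0.3]
gripper_width: 0.2
```

The fingers shut to 0.2 mm, so the bar isn't between them. I'll look before moving.

```bash
python3 - <<'E'
from h import *
p=imaging.capture('wrist'); save('wrist2',p)
p=imaging.capture('scene'); save('scene2',p)
f=p['frame'][80:240,130:330,::-1]; cv2.imwrite('pics/scene2c.png',cv2.resize(f,None,fx=3.5,fy=3.5,interpolation=cv2.INTER_CUBIC))
E
```

```text
(no output)
```

View pics/wrist2.png

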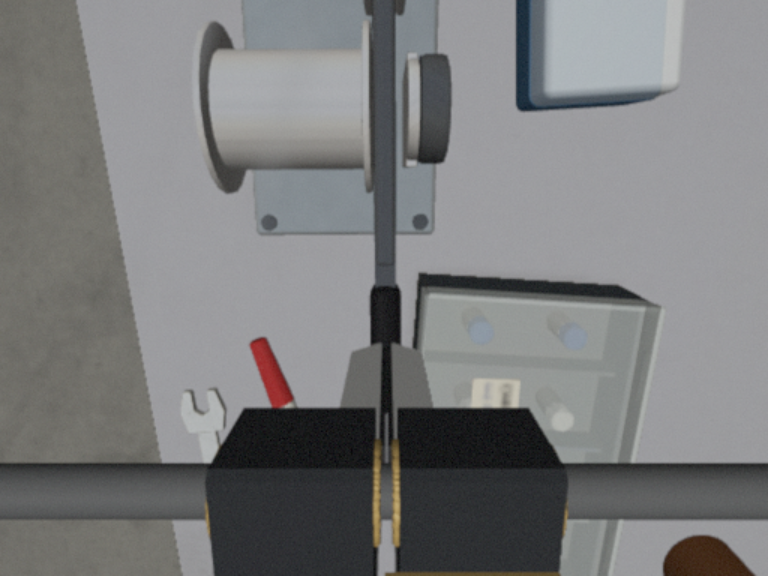

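View pics/scene2c.png

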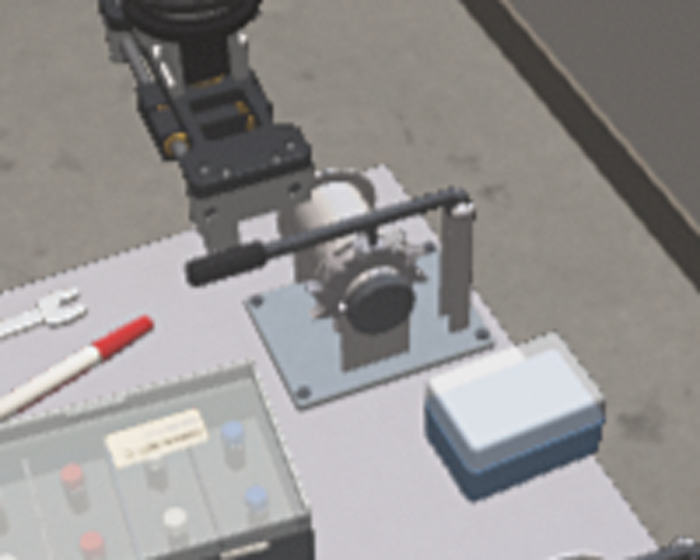

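```bash
python3 - <<'E'
from h import *
from scipy.spatial.transform import Rotation as R
s=ctrl.state(); p=imaging.capture('wrist')
print(s['t'],s['tool_pos'],s['force'],s['gripper_width'])
M=R.from_euler('xyz',s['orientation'],degrees=True).as_matrix()
z=p['range_z']
for v in range(180,330,8):
    r=[]
    for u in (238,246,252,255,257,260,264,272,280):
        c=np.linalg.inv(p['K'])@np.array([u,v,1.])*z[v,u]
        w=M@(p['mount'][:3,:3]@c+p['mount'][:3,3])+s['tool_pos']
        r.append('%d:%s'%(u,','.join('%d'%a for a in w)))
    print(v,' '.join(r))
f=p['frame'][170:330,180:340,::-1]; cv2.imwrite('pics/wrist3c.png',cv2.resize(f,None,fx=3.7,fy=3.7,interpolation=cv2.INTER_CUBIC))
q=imaging.capture('scene'); d=imaging.silhouettes(q,'wide_handle')
if d:
    w=mpts(q,d[0]['mask']);print(d[0]['confidence'],np.round(np.percentile(w,[2,50,98],axis=0)))
f=q['frame'][85:185,150:280,::-1]; cv2.imwrite('pics/scene3c.png',cv2.resize(f,None,fx=6,fy=6,interpolation=cv2.INTER_CUBIC))
E
```

```text
8.525 [495.8999077   96.89721162 111.52743614] [0.13977252 0.32798598 0.22407695] 0.6165594032541389
180 238:504,114,0 246:503,107,0 252:529,97,135 255:528,95,134 257:528,94,135 260:528,93,137 264:502,89,0 272:502,82,0 280:501,74,0
188 238:496,115,0 246:495,107,0 252:524,97,135 255:524,96,135 257:524,95,135 260:523,93,134 264:494,90,0 272:494,82,0 280:498,75,21
196 238:488,115,0 246:487,108,0 252:520,98,140 255:520,96,140 257:520,95,139 260:520,93,140 264:520,91,139 272:486,82,0 280:492,76,28
204 238:480,116,0 246:479,108,0 252:515,98,139 255:516,96,141 257:516,95,141 260:516,93,140 264:515,91,139 272:478,83,1 280:489,77,45
212 238:471,117,-1 246:471,109,0 252:511,98,140 255:511,96,140 257:511,95,139 260:511,94,140 264:510,91,138 272:470,83,0 280:483,78,47
220 238:463,117,0 246:463,109,1 252:506,99,139 255:506,97,140 257:506,96,140 260:506,94,139 264:506,92,139 272:461,84,0 280:477,78,50
228 238:455,118,0 246:455,110,0 252:502,99,140 255:502,97,140 257:501,96,140 260:502,94,141 264:501,92,139 272:453,84,0 280:471,79,53
236 238:504,105,160 246:504,101,160 252:504,98,159 255:502,97,156
[... 969 characters left out ...]
5:502,97,214 257:383,103,0 260:502,95,215 264:503,93,216 272:529,91,262 280:527,89,260
300 238:528,98,263 246:527,97,262 252:526,95,261 255:501,97,218 257:374,104,0 260:501,95,218 264:526,93,260 272:528,91,264 280:527,89,263
308 238:528,98,266 246:528,96,266 252:525,95,262 255:499,97,219 257:365,104,0 260:498,95,218 264:525,93,263 272:528,91,267 280:528,90,267
316 238:528,98,269 246:527,96,269 252:524,95,264 255:522,95,261 257:523,95,261 260:522,94,261 264:524,93,263 272:528,91,269 280:527,90,268
324 238:526,98,269 246:526,96,270 252:524,95,266 255:522,95,263 257:521,95,262 260:521,94,262 264:523,93,266 272:526,91,270 280:526,90,269
0.93 [[474.  83.  94.]
 [557.  91. 132.]
 [656. 129. 139.]]
```

View pics/wrist3c.png

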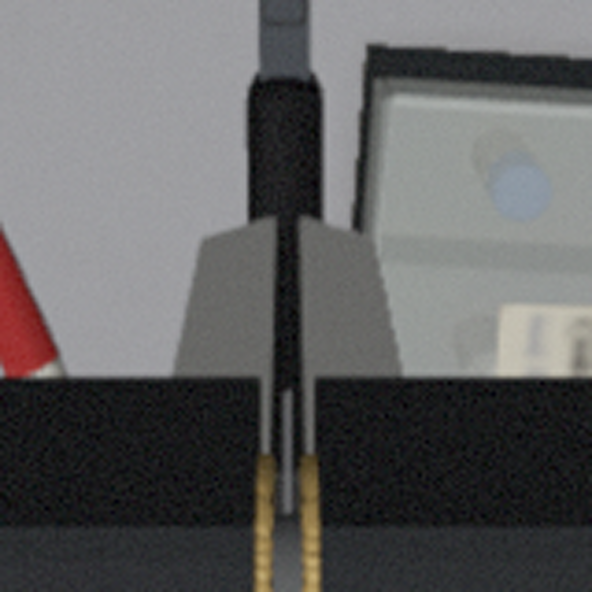

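View pics/scene3c.png

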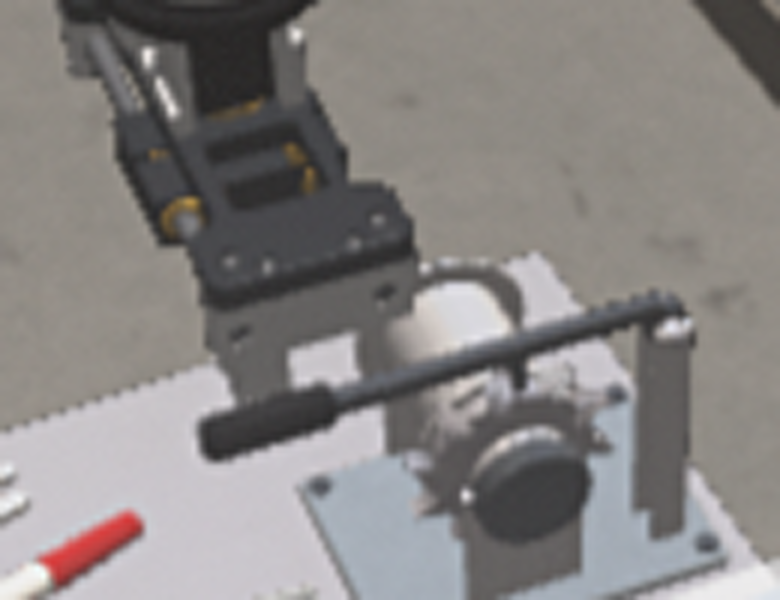

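```bash
python3 - <<'E'
from h import *
for n in ['scene','top']:
    q=imaging.capture(n); w=mpts(q,np.ones((384,512),bool))
    g=w[(abs(w[:,0]-496)<12)&(abs(w[:,1]-97)<45)&(w[:,2]>60)]
    print(n); 
    for a in range(60,300,10):
        k=g[(g[:,2]>=a)&(g[:,2]<a+10)]
        if len(k): print(a,len(k),np.round(k.min(0)),np.round(k.max(0)))
E
```

```text
scene
60 16 [484.  52.  60.] [498.  71.  63.]
120 24 [485.  89. 121.] [507.  93. 130.]
130 61 [484.  89. 131.] [508. 103. 140.]
140 3 [486.  91. 141.] [496.  99. 148.]
150 20 [485.  81. 151.] [502. 103. 160.]
160 32 [485.  82. 160.] [504.  95. 169.]
170 14 [485.  82. 170.] [502.  86. 175.]
250 24 [486.  70. 252.] [506.  75. 260.]
260 79 [484.  71. 260.] [508.  84. 270.]
270 17 [486.  71. 273.] [507.  91. 280.]
280 99 [484.  65. 280.] [508.  89. 290.]
290 55 [484.  82. 290.] [508.  88. 300.]
top
60 4 [485.  63.  61.] [487.  67.  63.]
```

Both the wrist and scene cameras put the real fingertips at z≈152, while the state reports the TCP at z=111.5. So the fingers end about 40 mm short of the reported TCP, and they closed above the bar without touching it. I'll go by the cameras: half-open, then go down about 40 mm. That is clear of everything either way, because the tray is only about 62 mm high and sits below the reported TCP.

```bash
python3 -m crank '{"slide":[[0,0,0],[0,0,0],[0,0,0],[0,0,0],[0,0,0],[0,0,0]],"turn":[0,0,0,0,0,0],"fingers":[0,0,0,0,0,0]}'
python3 -m crank '{"slide":[[0.4,0,0],[0.4,0,0],[0.4,0,0],[0.4,0,0],[0,0,0]],"turn":[0,0,0,0,0],"fingers":[0,0,0,0,0]}'
python3 - <<'E'
from h import *
p=imaging.capture('wrist'); save('wrist4',p)
q=imaging.capture('scene'); f=q['frame'][85:185,150:280,::-1]; cv2.imwrite('pics/scene4c.png',cv2.resize(f,None,fx=6,fy=6,interpolation=cv2.INTER_CUBIC))
E
```

```text
t: 9.52
tool_pos: [495.9, 96.9, 111.5]
orientation: [159.1, 90.0, 65.7]
force: [-0.5, -0.6, -0.6]
gripper_width: 46.9
t: 10.15
tool_pos: [495.3, 96.8, 70.6]
orientation: [-83.1, 89.9, -176.5]
force: [-0.4, 0.3, -0.2]
gripper_width: 47.1
```

View pics/wrist4.png

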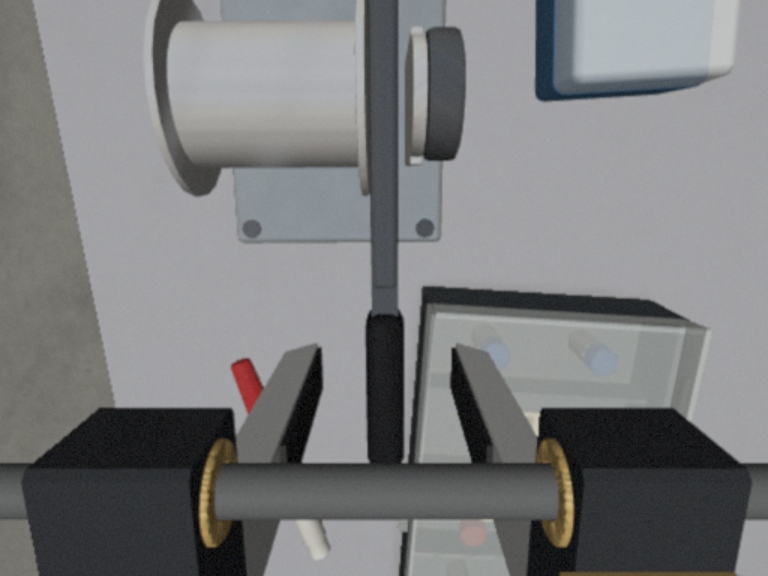

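View pics/scene4c.png

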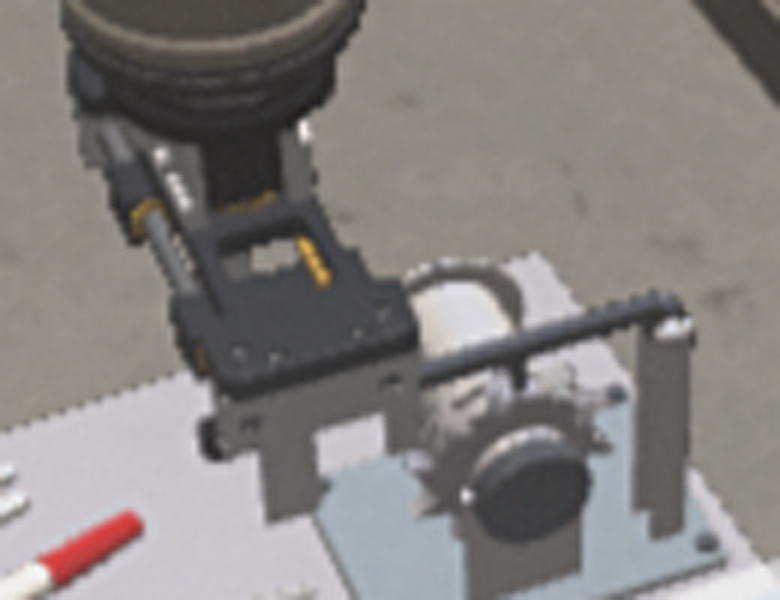

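The bar, at px (386,385) in the wrist view, now sits between the fingertips at px 320 and 455. Closing.

```bash
python3 -m crank '{"slide":[[0,0,0],[0,0,0],[0,0,0],[0,0,0],[0,0,0],[0,0,0],[0,0,0]],"turn":[0,0,0,0,0,0,0],"fingers":[1,1,1,1,1,1,1]}' 15
```

```text
t: 11.12
tool_pos: [496.0, 97.1, 71.6]
orientation: [147.6, 90.0, 54.2]
force: [0.0, 3.0, 1.1]
gripper_width: 11.5
```

```bash
python3 -m crank '{"slide":[[-0.24,0.02,0],[-0.24,0.03,0],[-0.24,0.03,0],[-0.24,0.04,0],[-0.24,0.06,0],[-0.24,0.06,0],[-0.24,0.07,0],[-0.24,0.08,0]],"turn":[0,0,0,0,0,0,0,0],"fingers":[1,1,1,1,1,1,1,1]}'
python3 -m crank '{"slide":[[0,0,0]],"turn":[0],"fingers":[1]}'
python3 - <<'E'
from h import *
q=imaging.capture('scene'); f=q['frame'][85:185,150:280,::-1]; cv2.imwrite('pics/scene5c.png',cv2.resize(f,None,fx=6,fy=6,interpolation=cv2.INTER_CUBIC))
p=imaging.capture('wrist'); save('wrist5',p)
E
```

```text
t: 12.12
tool_pos: [505.9, 96.4, 120.0]
orientation: [134.5, 90.0, 41.1]
force: [1.4, 5.1, -1.5]
gripper_width: 11.9
t: 12.25
tool_pos: [505.9, 96.4, 120.0]
orientation: [117.0, 90.0, 23.6]
force: [0.6, 5.3, -1.0]
gripper_width: 11.9
```

View pics/scene5c.png

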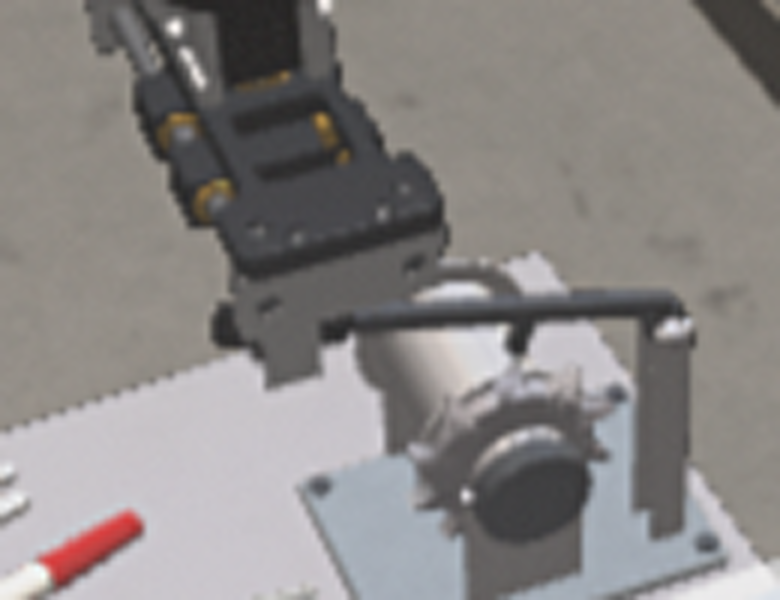

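View pics/wrist5.png

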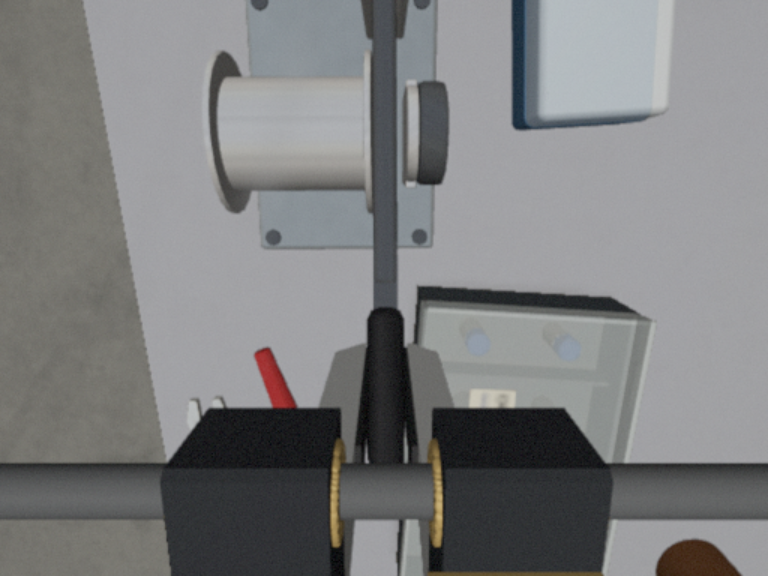

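The pawl is up, with the nose at crop px (518,335) clear of the wheel and the arm level with its tilt changed by about 0.3 rad. Next I'll wait and watch the drum. I expect 2 to 6 s, so I'll wait about 5 s and then check that it stands still.

```bash
Z='x'
python3 -m crank '{"slide":[[0,0,0],[0,0,0],[0,0,0],[0,0,0],[0,0,0],[0,0,0],[0,0,0],[0,0,0]],"turn":[0,0,0,0,0,0,0,0],"fingers":[1,1,1,1,1,1,1,1]}'
python3 - <<'E'
from h import *
p=imaging.capture('wrist'); np.save('w6.npy',p['frame'])
E
python3 -m crank '{"slide":[[0,0,0],[0,0,0],[0,0,0],[0,0,0],[0,0,0],[0,0,0],[0,0,0],[0,0,0]],"turn":[0,0,0,0,0,0,0,0],"fingers":[1,1,1,1,1,1,1,1]}'
python3 -m crank '{"slide":[[0,0,0],[0,0,0],[0,0,0],[0,0,0],[0,0,0],[0,0,0],[0,0,0],[0,0,0]],"turn":[0,0,0,0,0,0,0,0],"fingers":[1,1,1,1,1,1,1,1]}'
python3 - <<'E'
from h import *
p=imaging.capture('wrist'); np.save('w7.npy',p['frame'])
E
python3 -m crank '{"slide":[[0,0,0],[0,0,0],[0,0,0],[0,0,0],[0,0,0],[0,0,0],[0,0,0],[0,0,0]],"turn":[0,0,0,0,0,0,0,0],"fingers":[1,1,1,1,1,1,1,1]}'
python3 -m crank '{"slide":[[0,0,0],[0,0,0],[0,0,0],[0,0,0],[0,0,0],[0,0,0],[0,0,0],[0,0,0]],"turn":[0,0,0,0,0,0,0,0],"fingers":[1,1,1,1,1,1,1,1]}'
python3 - <<'E'
from h import *
p=imaging.capture('wrist'); np.save('w8.npy',p['frame']); 
q=imaging.capture('scene'); np.save('s8.npy',q['frame'])
E
python3 -m crank '{"slide":[[0,0,0],[0,0,0],[0,0,0],[0,0,0],[0,0,0],[0,0,0],[0,0,0],[0,0,0]],"turn":[0,0,0,0,0,0,0,0],"fingers":[1,1,1,1,1,1,1,1]}'
python3 - <<'E'
from h import *
p=imaging.capture('wrist'); np.save('w9.npy',p['frame'])
q=imaging.capture('scene'); np.save('s9.npy',q['frame'])
W=[np.load(f'w{i}.npy')[20:170,120:310].astype(int) for i in (6,7,8,9)]
print([float(np.abs(a-b).mean()) for a,b in zip(W,W[1:])],[int((np.abs(a-b).max(2)>40).sum()) for a,b in zip(W,W[1:])])
a,b=[np.load(f's{i}.npy')[100:185,180:280].astype(int) for i in (8,9)]
print(np.abs(a-b).mean(),(np.abs(a-b).max(2)>40).sum())
m=np.hstack([np.vstack([W[0],W[1]]),np.vstack([W[2],W[3]])]).astype(np.uint8)[:,:,::-1]
cv2.imwrite('pics/drum.png',cv2.resize(m,None,fx=2,fy=2))
f=np.load('s9.npy')[85:185,150:280,::-1]; cv2.imwrite('pics/scene9c.png',cv2.resize(f,None,fx=6,fy=6,interpolation=cv2.INTER_CUBIC))
E
```

```text
t: 13.35
tool_pos: [505.8, 96.5, 119.6]
orientation: [131.7, 90.0, 38.2]
force: [0.9, 4.4, 1.2]
gripper_width: 11.8
t: 14.4
tool_pos: [505.7, 96.5, 119.5]
orientation: [138.2, 90.0, 44.8]
force: [0.1, 4.5, -1.0]
gripper_width: 11.9
t: 15.4
tool_pos: [505.7, 96.5, 119.6]
orientation: [137.1, 90.0, 43.7]
force: [0.9, 4.9, -0.8]
gripper_width: 11.9
t: 16.45
tool_pos: [505.7, 96.5, 119.6]
orientation: [136.8, 90.0, 43.4]
force: [1.9, 4.6, 0.2]
gripper_width: 12.3
t: 17.45
tool_pos: [505.8, 96.5, 119.6]
orientation: [137.2, 90.0, 43.8]
force: [1.6, 5.0, 0.5]
gripper_width: 11.8
t: 18.55
tool_pos: [505.7, 96.5, 119.6]
orientation: [129.7, 90.0, 36.3]
force: [0.6, 5.5, -0.2]
gripper_width: 12.0
[3.3967485380116957, 1.8416725146198831, 1.8311111111111111] [520, 0, 0]
0.806235294117647 0
```

View pics/drum.png

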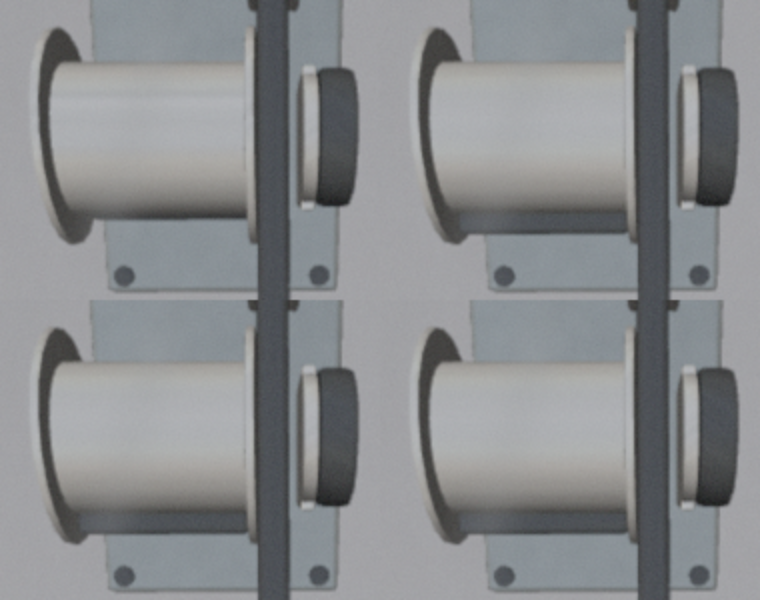

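View pics/scene9c.png

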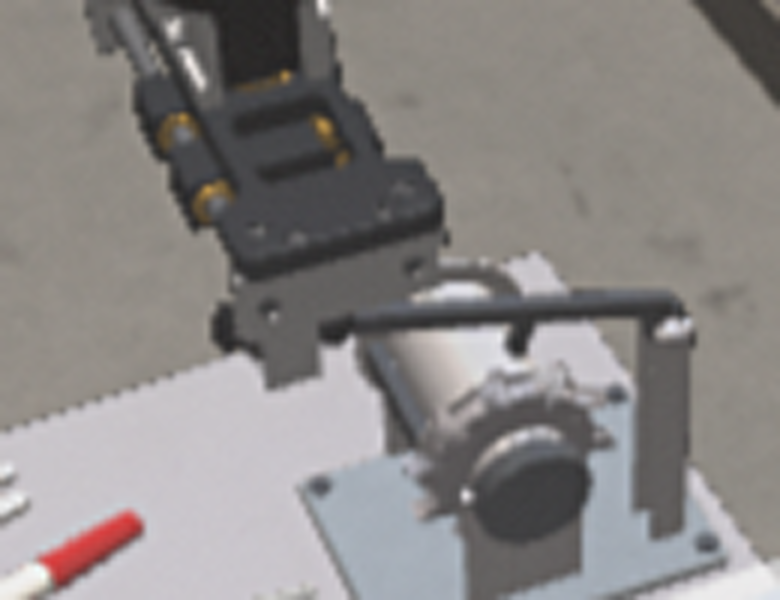

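The drum stopped between the first and second frames and has stood still for about 3 s since. Its dark rib faces the front (montage px (545,222)). Now I'll lower along the arc, let go and retreat straight up.

```bash
python3 -m crank '{"slide":[[0.24,-0.08,0],[0.24,-0.07,0],[0.24,-0.06,0],[0.24,-0.06,0],[0.24,-0.04,0],[0.24,-0.03,0],[0.24,-0.03,0],[0.24,-0.02,0]],"turn":[0,0,0,0,0,0,0,0],"fingers":[1,1,1,1,1,1,1,1]}'
python3 -m crank '{"slide":[[0,0,0],[0,0,0],[0,0,0],[0,0,0],[0,0,0],[0,0,0],[0,0,0],[0,0,0]],"turn":[0,0,0,0,0,0,0,0],"fingers":[1,0.2,-0.2,-0.2,-0.2,-0.2,-0.2,-0.2]}'
python3 - <<'E'
from h import *
p=imaging.capture('wrist'); save('wrist10',p)
E
```

```text
t: 19.65
tool_pos: [495.8, 97.0, 71.1]
orientation: [164.2, 90.0, 70.8]
force: [-4.0, 4.3, 21.1]
gripper_width: 11.8
t: 20.65
tool_pos: [495.9, 96.9, 71.5]
orientation: [127.6, 90.0, 34.1]
force: [0.1, -0.3, 0.3]
gripper_width: 56.6
```

View pics/wrist10.png

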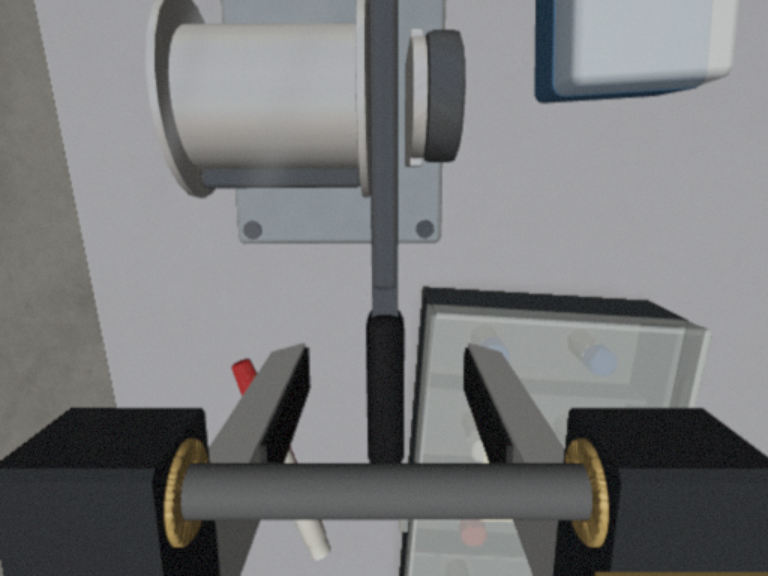

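The fingers are clear on both sides of the bar, the force is zero and the rib still faces the front. Retreating up.

```bash
python3 -m crank '{"slide":[[-0.5,0,0],[-1,0,0],[-1,0,0],[-1,0,0],[-1,0,0],[-1,0,0],[-1,0,0],[0,0,0]],"turn":[0,0,0,0,0,0,0,0],"fingers":[-0.2,-0.2,-0.2,-0.2,-0.2,-0.2,-0.2,-0.2]}'
python3 -m crank '{"slide":[[-1,0,0],[0,0,0],[0,0,0]],"turn":[0,0,0],"fingers":[-0.2,-0.2,-0.2]}'
python3 - <<'E'
from h import *
from scipy.spatial.transform import Rotation as R
s=ctrl.state(); p=imaging.capture('wrist'); save('wrist11',p)
M=R.from_euler('xyz',s['orientation'],degrees=True).as_matrix()
d=imaging.silhouettes(p,'wide_handle')[0]
v,u=np.nonzero(d['mask']&(p['range_z']>0)); z=p['range_z'][v,u]
c=np.linalg.inv(p['K'])@np.vstack([u*z,v*z,z])
w=(M@(p['mount'][:3,:3]@c+p['mount'][:3,3:])).T+s['tool_pos']
for a in (475,495,515,545,595,640):
    q=w[(abs(w[:,0]-a)<8)&(w[:,2]>100)]; print(a,len(q),np.median(q,axis=0).round(1) if len(q) else '')
q=imaging.capture('scene'); save('scene11',q)
w=mpts(q,np.ones((384,512),bool))
k=w[(abs(w[:,0]-492)<20)&(abs(w[:,1]+207)<25)&(w[:,2]>100)]; print('narrow bar top',np.percentile(k[:,2],95))
E
```

```text
t: 21.7
tool_pos: [496.8, 97.3, 236.5]
orientation: [102.1, 89.8, 8.7]
force: [-0.9, 0.3, -0.9]
gripper_width: 56.2
t: 22.08
tool_pos: [495.5, 96.8, 258.4]
orientation: [-78.8, 90.0, -172.2]
force: [0.4, 0.5, -0.7]
gripper_width: 56.5
475 127 [477.7  97.3 140. ]
495 195 [495.2  96.5 140. ]
515 205 [514.7  95.7 139.6]
545 134 [545.   94.3 136.4]
595 144 [595.1  91.4 136.4]
640 176 [639.9  89.1 136.5]
narrow bar top 139.8540475547838
```

View pics/scene11.png

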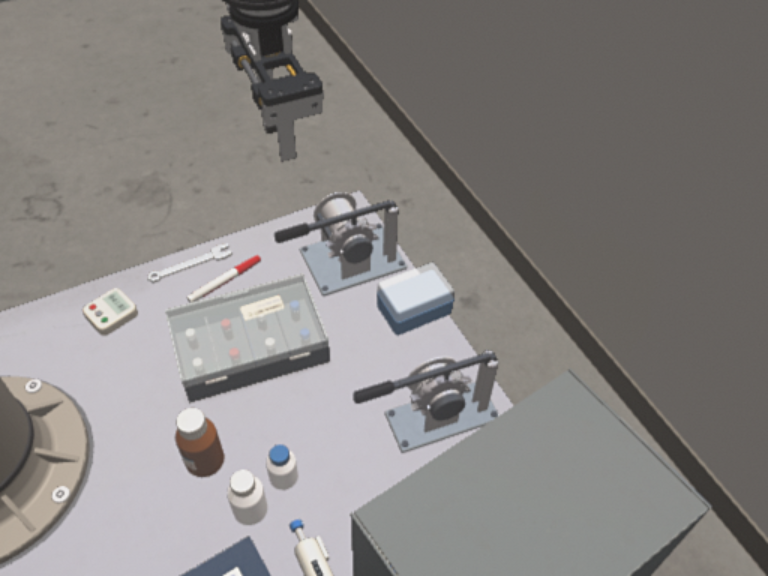

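View pics/wrist11.png

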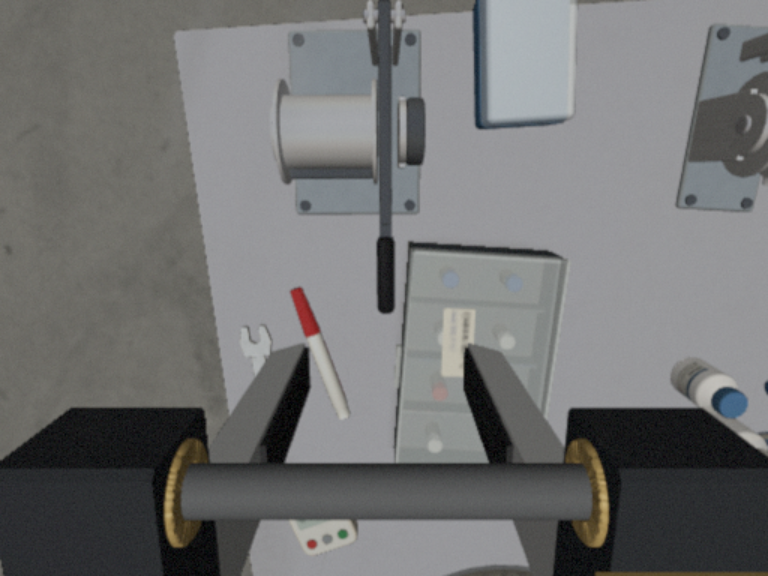

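The wide pawl is down: the bar top is at 140.0 and the arm at 136.4, the same as before the lift. The rib faces the front at wrist px (330,172). The narrow pawl is untouched, with its bar top at 139.9, and the gripper is clear.

```bash
python3 -c "
from station import ctrl
print(ctrl.job_done())"
```

```text
the job is handed in; nothing more can be done
None
```

I gripped the wide winch's bar and raised its pawl about 0.3 rad. I held it until the drum had run back and stood still for about 3 s, then lowered the pawl, let go and backed off. The job was handed in at about 22 s of the 48 s allowed; no verdict is reported.

**Last checks**
- **Wide pawl:** it is down, with the bar top at 140.0 mm and the arm at 136.4 mm, the same as before the lift.
- **Wide drum:** the dark rib faces the front, and the pictures did not change over the last few seconds of waiting.
- **Narrow winch:** not touched. Its bar top is at 139.9 mm, so its pawl is down.
- **Robot:** the gripper is about 150 mm above the bar and the force reads near zero.

**What failed or disagreed**
- **First grasp:** it closed on nothing above the bar, without touching it.
- **TCP reading:** the reported TCP lies about 40 mm beyond where the wrist and scene cameras both see the fingertips. I went by the cameras, lowered another 40 mm, and the second grasp held at about 12 mm, the bar's width.
- **Lowering the pawl:** it pressed the bar onto its stop with about 21 N for a moment, well below the limits.

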